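# Take the hoist ring off its safety hook

### The job

Two hooks with sprung safety keepers stand on the repair bench. Take the hoist ring (the square steel loop on a round base, not the bow shackle on the other hook) off its hook by drawing it towards the hook's tip so that the ring itself presses the keeper open, then lift it off over the tip. Set it down upright on the floor of the shallow aluminium tray before letting go, and leave it standing there.

Things in the scene. Friction and masses are not known exactly. Their poses are not given: they have to be found in the camera images.
- hoist_ring_center (a point): Centre of the loose bare steel hoist ring, 0.5 kg, 114 mm high, z up: round base 68 mm across, 24 thick, bolt head on it 8 high; on it a loop of two flat legs (outer faces 60 mm apart along y, 14 thick in x, gap 40) under a round crossbar (along y, 12 mm thick) with its axis 51 mm above this point; underside 57 below. Grip the legs' outer faces from above, 5 to 20 mm below the bar's axis, centred on it.
- hook_seat (a point): Seat of the fixed hook: the bar's axis rests here, 150 mm above the bench; y along the bar, z up, the tip towards -x. Flat arm through the loop, 14 mm thick in y, from 6 to 26 mm below this point; its tip ends at x = -58 mm, top level with this point. Metal 10 to 20 mm above the seat, from x = -7 mm backwards, blocks lifting: draw the bar 20 to 30 mm to -x first. Post at x = 55 to 80 mm.
- keeper (a joint): Angle (rad) of that hook's sprung keeper, two straps and a pin in front of the bar: 0 shut (upright), 1.05 fully down towards the tip, where the bar is 33 mm from its seat. Takes 2 to 4 N at the bar and springs shut (top 19 mm above the seat). Then raise the bar 30 to 44 mm above the seat (over 50 the bolt head hits the arm), pass over the tip; 110 mm in front of the seat all is clear.
- tray_in (a point): Centre of the inner floor, 4 mm above the bench, of the fixed square aluminium tray: 160 by 160 mm outside, walls 4 mm thick, rim 28 mm above the bench. x and y along its sides, z up. On the way there the ring's underside must pass above the other hook stand (also 170 mm high) and the bystanders (up to 190 mm).
There are look-alikes about, which are no part of the job. Leave any brown or yellow look-alike of the part that bears hoist_ring_center alone.

How it is judged:
By the outcome, as a careful person would: the job done as asked, in the order asked, and still so for the second after the job is handed in, with the robot touching nothing.
It also fails if it takes over 45 s, if anything falls off the work surface, if the arm or the gripper's body presses on something with over 40 N, if the wrist force passes 120 N, or if a joint passes its speed limit or range.

### The arm

A 6-joint arm with a two-finger parallel gripper is mounted at the origin on the work surface. World frame = base frame: x ahead of the robot, y to its left, z up, the work surface at z = 0. Lengths are in m, angles in degrees, forces in N, time in s.
With the tool pointing down it reaches from about 0.325 to 0.875 m from the base axis. Payload 4.4 kg.
Tool frame: the origin (TCP) lies on the centre line of the jaws, within the pads' length; the fingertips stand 17 mm ahead of it and the grasp point (between the pads) lies 2 mm behind it (robot.tip_extent is the distance from the TCP to the fingertips, in m); z points along the fingers, y is the direction in which the jaws open and shut (so a half turn about z gives the same grasp; the last joint's range is limited). The gripper opens to 85 mm and grips with 20 to 120 N. Pads are 22 mm wide; open, the fingers measure 114 mm over their backs; the gripper's body (76 mm by 85 mm) begins 54 mm behind the grasp point. The pads swing forward as they close: fully open they stand 13 mm farther back than shut.
Start: joints at [57.21, 11.837, 88.321, -0, 79.842, -8.623], TCP at [0.235, 0.525, 0.248] pointing down, gripper open.
Joint ranges: [-156.59, 156.59], [-49.26, 127.26], [12.9, 141.05], [-63.56, 243.56], [4.71, 150.69], [-161.64, 161.64]. Speed limits (degrees/s): [159.86, 159.86, 180, 180, 180, 180].

### API

Orientations are given as a 3x3 rotation matrix whose columns are the frame's x, y, z axes.
In Python, from cell import robot gives the robot as it stands. The module is installed in compiled form; this text tells all that it offers.
- The arm moves only by the tool jog_arm, never from a script. Its argument "targets" is a list of rows, each an object of numbers: "x", "y", "z": the shift along the tool's x, y, z in mm; "roll": the turn about the tool's z in degrees; "grip": the finger opening in mm, from 0 to 85.4. In form: [{"x": .., "y": .., "z": .., "roll": .., "grip": ..}, ...]. A call has 1 to 12 rows; each row shifts and turns the pose as measured when the row begins, along the tool's axes as they then stand; what a row does not reach is not made up. A row lasts 1/10 s, in which the tool goes at most 50 mm and 8.59 degrees, less where a joint would pass 70% of its speed; a pose out of reach is approached as far as the arm can. A call is refused whole if a number of a shift passes 50 or a number of a turn 8.59, either way. A call with a gripper value outside its range is refused whole. The fingers move at their own pace and stop on an object; "force" is the grip in N (left out, the last holds). Time passes only in rows, so rows that do not move let the fingers close. It gives the time, the measured TCP pose, the force and the opening at its end, in the units of the state.
- robot.observe(): the state, without advancing time (a new reading comes with each control period).
- robot.camera(name): name is "scene" or "side" or "wrist"; returns a dict with "color" (400x640x3 uint8, blue, green, red), "depth" (400x640 float32, m along the optical axis (not along the pixel's ray), 0 where there is no reading), "fx", "fy", "cx", "cy" (pixels), "dist_coeffs" ([k1, k2, p1, p2, k3] as OpenCV has them; the pictures are not rectified), "camera_from_world" (4x4, takes a point from world to camera coordinates). Camera axes: x right, y down, z forward; pixel columns grow to the right and rows downward; lengths in m; the calibration is good to about 2 mm. A picture is of the moment at which its call begins.
- robot.finish_job(): hands the job in, once; it reports no verdict.
The state is a dict: "clock": time; "joint_positions": joint angles; "dq": joint speeds; "tau": joint torques, N m; "tool_pos": TCP position; "tcp_rot": TCP orientation; "force": force on the tool from outside, world axes, zero at the start; "moment": the same for the moment, N m; "grip_width": opening from 0.0 (shut) to 1.0 (fully open).
Only numpy, scipy, OpenCV 4.12 (cv2) and the standard library are available. Lean on these libraries where they do the work, as an engineer would, in place of code of your own. Each camera call takes 0.05 s, during which the arm holds its last target.

## Working session

There is one attempt and no reset: what is moved stays moved. The work goes in short steps, Python scripts to look and compute and a tool call to move; the robot and the scene stay as the last step left them, time stands still between calls to the robot, and variables do not carry over. Pictures are saved under pics/ and viewed, and the job is handed in when it is done.

Besides the shell and the picture viewer there is one more tool, called after "Request:" as a command line: name --argument value ..., lists and objects as JSON in quotes. jog_arm: Moves the arm, as the interface text tells. Its arguments: {"type":"object","properties":{"targets":{"type":"array"},"force":{"type":"number"}},"required":["targets"]}

```bash
mkdir -p pics; cat > h.py <<'E'
import numpy as np, cv2, pickle
from cell import robot
def snap(n,tag):
    c=robot.camera(n); cv2.imwrite(f'pics/{n}_{tag}.png',c['color']); pickle.dump(c,open(f'{n}_{tag}.pkl','wb')); return c
def load(n,tag): return pickle.load(open(f'{n}_{tag}.pkl','rb'))
def K(c): return np.array([[c['fx'],0,c['cx']],[0,c['fy'],c['cy']],[0,0,1.]])
def ray(c,uv):
    p=cv2.undistortPoints(np.array([[uv]],float),K(c),np.array(c['dist_coeffs'],float))[0,0]
    T=np.array(c['camera_from_world']);R=T[:3,:3];t=T[:3,3]
    return -R.T@t, R.T@np.array([p[0],p[1],1.])
def onz(c,uv,z):
    o,d=ray(c,uv); return o+d*(z-o[2])/d[2]
def dep(c,uv):
    o,d=ray(c,uv); return o+d*float(c['depth'][int(round(uv[1])),int(round(uv[0]))])
def proj(c,P):
    T=np.array(c['camera_from_world']);r=cv2.Rodrigues(T[:3,:3])[0]
    return cv2.projectPoints(np.array(P,float).reshape(-1,3),r,T[:3,3],K(c),np.array(c['dist_coeffs'],float))[0][:,0]
def tri(c1,u1,c2,u2):
    o1,d1=ray(c1,u1);o2,d2=ray(c2,u2);d1/=np.linalg.norm(d1);d2/=np.linalg.norm(d2)
    s=np.linalg.lstsq(np.c_[d1,-d2],o2-o1,rcond=None)[0];a=o1+d1*s[0];b=o2+d2*s[1]
    return (a+b)/2,np.linalg.norm(a-b)
def cloud(c):
    d=c['depth'];v,u=np.mgrid[0:d.shape[0],0:d.shape[1]]
    p=cv2.undistortPoints(np.stack([u,v],-1).reshape(-1,1,2).astype(float),K(c),np.array(c['dist_coeffs'],float))[:,0]
    T=np.array(c['camera_from_world']);X=np.c_[p,np.ones(len(p))]*d.reshape(-1,1)
    return ((X-T[:3,3])@T[:3,:3]).reshape(d.shape+(3,))
E
python3 - <<'E'
from h import *
s=robot.observe();print(s)
for n in ['scene','side','wrist']:
    c=snap(n,'0');T=np.array(c['camera_from_world']);print(n,-T[:3,:3].T@T[:3,3],T[2,:3],c['fx'],c['dist_coeffs'])
E
```

```text
{'clock': 0.0, 'joint_positions': array([ 5.72092220e+01,  1.18860785e+01,  8.84055403e+01, -3.21745274e-04,
        7.98407302e+01, -8.62389977e+00]), 'dq': array([ 0.03236948,  0.10370222, -0.06184351, -0.06197741, -0.11997388,
       -0.02621686]), 'tau': array([-1.95465371e-03, -3.83031821e+01, -2.91586196e+01, -2.40316449e-04,
        1.07223279e-02,  2.41412113e-05]), 'tool_pos': array([0.23502823, 0.52398433, 0.24710144]), 'tcp_rot': array([[-9.12357129e-01,  4.09393350e-01, -1.24634525e-03],
       [ 4.09395105e-01,  9.12355120e-01, -1.94483937e-03],
       [ 3.40905164e-04, -2.28463571e-03, -9.99997332e-01]]), 'force': array([-0.59690854, -0.83757286,  0.6207934 ]), 'moment': array([ 0.00545057,  0.01594188, -0.01610671]), 'grip_width': 0.9947421371165154}
scene [ 1.01960905 -0.62388311  0.99930798] [-0.47733825  0.4920794  -0.72801515] 462.5286694014365 [-0.12899839  0.          0.          0.          0.        ]
side [ 0.00462302 -0.89705484  0.73418784] [ 0.3746776   0.74794622 -0.54789884] 410.9569500079167 [-0.10218084  0.          0.          0.          0.        ]
wrist [0.16159816 0.55694677 0.37295224] [ 0.28836999 -0.13271596 -0.94827698] 323.0853816515239 [-0.05079642  0.          0.          0.          0.        ]
```

View pics/scene_0.png

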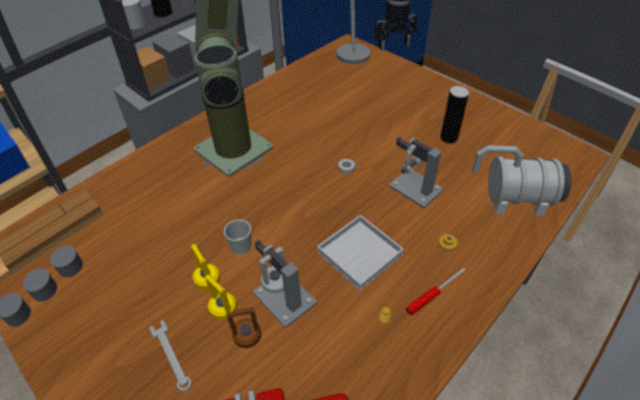

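View pics/side_0.png

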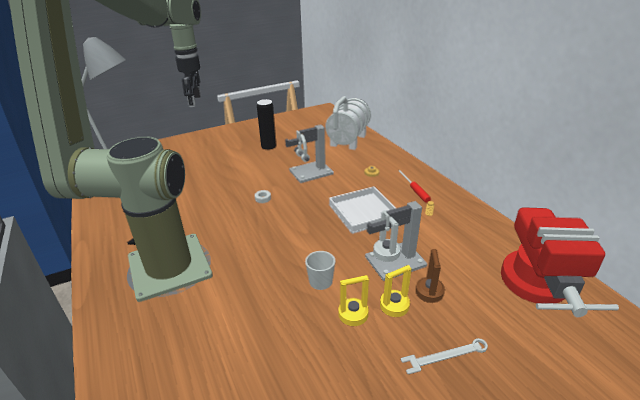

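View pics/wrist_0.png

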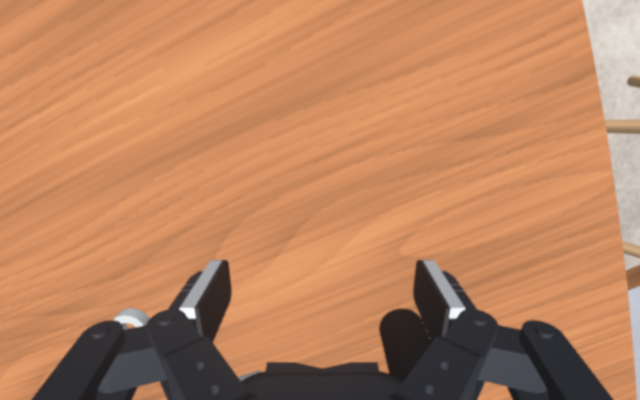

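Candidates in the scene view: a bare steel loop on the near hook (~275,275), two yellow rings (206,268) and (221,298), a brown one (245,328), and the bow shackle on the far hook (412,160). I choose the steel loop on the near hook and check it in close crops.

```bash
python3 - <<'E'
from h import *
a=load('scene','0')['color'][225:335,225:330];b=load('side','0')['color'][190:285,350:440]
a=cv2.resize(a,(400,420),interpolation=cv2.INTER_CUBIC);b=cv2.resize(b,(398,420),interpolation=cv2.INTER_CUBIC)
cv2.imwrite('pics/crop0.png',np.hstack([a,b]))
c=load('scene','0');X=cloud(c);s=load('side','0');Y=cloud(s)
# top view of the hook area from both depths
for n,Z in(('scene',X),('side',Y)):
    m=(Z[...,2]>0.10)&(Z[...,2]<0.2)&(Z[...,0]>0.3)&(Z[...,0]<0.8)&(Z[...,1]<0.2)&(Z[...,1]>-0.45)
    print(n,m.sum(),Z[m].min(0),Z[m].max(0))
print(dep(c,(360,250)),dep(s,(365,208)))
for q in [(206,268),(221,298),(245,328),(275,275),(412,160),(290,300),(455,120),(525,185)]: print(q,dep(c,q).round(3))
E
```

```text
scene 1476 [ 0.31802539 -0.43257479  0.10003232] [ 0.79893263 -0.23817239  0.17374404]
side 1793 [ 0.31435745 -0.44997927  0.10006992] [ 0.79987892 -0.23672239  0.17350307]
[ 0.57665015 -0.03225653  0.00291803] [ 0.59210052 -0.03157907  0.00606615]
(206, 268) [ 0.378 -0.372  0.083]
(221, 298) [ 0.471 -0.399  0.085]
(245, 328) [ 0.541 -0.398  0.032]
(275, 275) [ 0.508 -0.268  0.073]
(412, 160) [0.511 0.277 0.078]
(290, 300) [ 0.583 -0.29   0.073]
(455, 120) [0.511 0.508 0.097]
(525, 185) [0.82  0.365 0.121]
```

View pics/crop0.png

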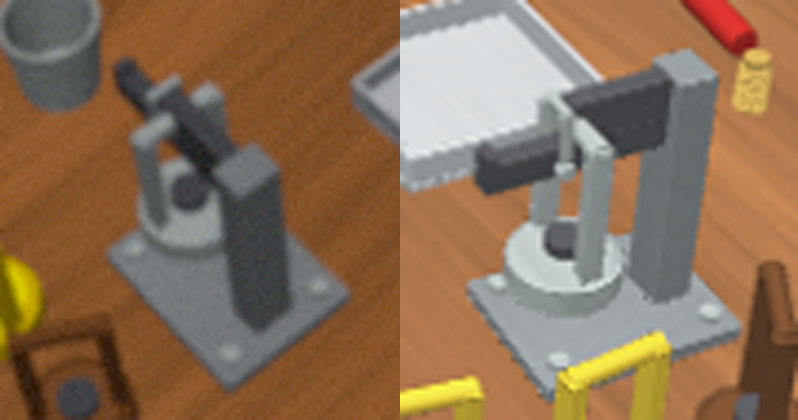

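```bash
python3 - <<'E'
from h import *
im=np.full((560,760,3),255,np.uint8)
for n,off in(('scene',0),('side',380)):
    c=load(n,'0');Z=cloud(c)
    m=(Z[...,2]>0.1)&(Z[...,2]<0.2)&(Z[...,0]>0.4)&(Z[...,0]<0.68)&(Z[...,1]<-0.19)&(Z[...,1]>-0.38)
    P=Z[m]
    for p in P:
        u=int((p[0]-0.42)*1900)//1;v=int((-0.15-p[1])*1900)
        h=int((p[2]-0.1)/0.08*179)
        col=cv2.cvtColor(np.uint8([[[h,255,230]]]),cv2.COLOR_HSV2BGR)[0,0].tolist()
        if 0<u<378: cv2.circle(im,(off+u,v),2,col,-1)
    t=P[P[:,2]>0.164]; print(n,len(t),t.mean(0) if len(t) else 0)
    a=P[(P[:,2]>0.164)]
    if len(a)>5: print(cv2.minAreaRect((a[:,:2]*1000).astype(np.float32)))
cv2.imwrite('pics/top.png',im)
E
```

```text
scene 346 [ 0.54659234 -0.27314447  0.16924423]
((537.6318359375, -273.327880859375), (29.87396240234375, 95.53234100341797), 86.69055938720703)
side 259 [ 0.53925543 -0.27274555  0.16973209]
((536.301025390625, -270.99371337890625), (30.43173599243164, 96.28862762451172), 85.66602325439453)
```

View pics/top.png

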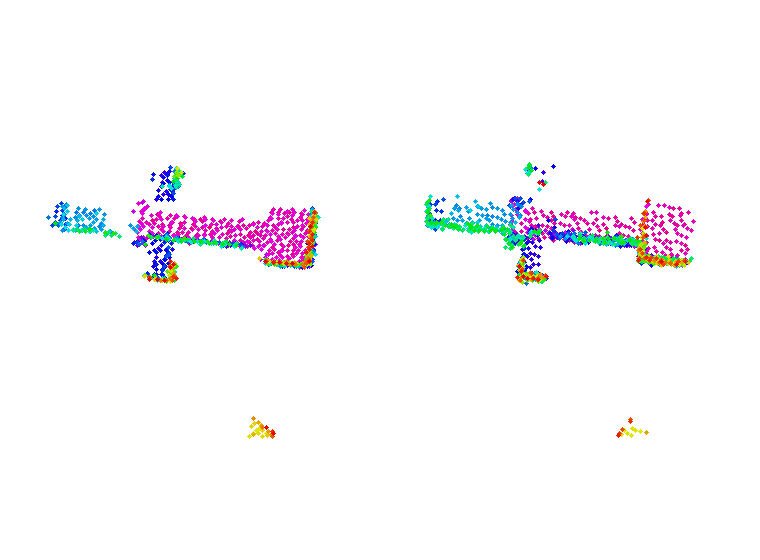

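```bash
python3 - <<'E'
from h import *
for n,(x0,x1,y0,y1) in(('scene',(250,310,235,295)),('side',(360,425,195,255))):
    a=load(n,'0')['color'][y0:y1,x0:x1]; cv2.imwrite(f'pics/z_{n}.png',cv2.resize(a,None,fx=9,fy=9,interpolation=cv2.INTER_NEAREST))
E
```

```text
(no output)
```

View pics/z_scene.png

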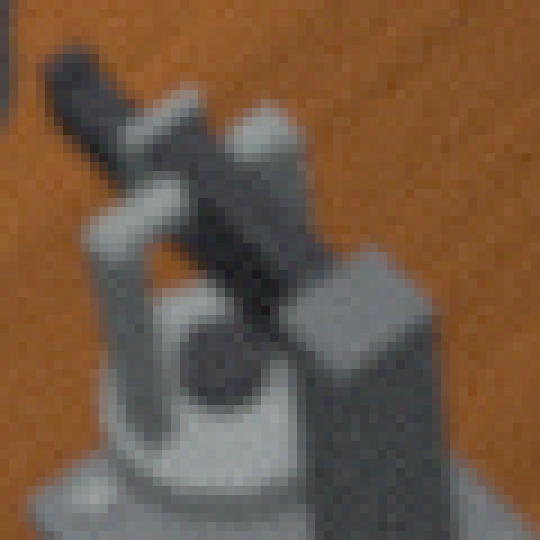

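View pics/z_side.png

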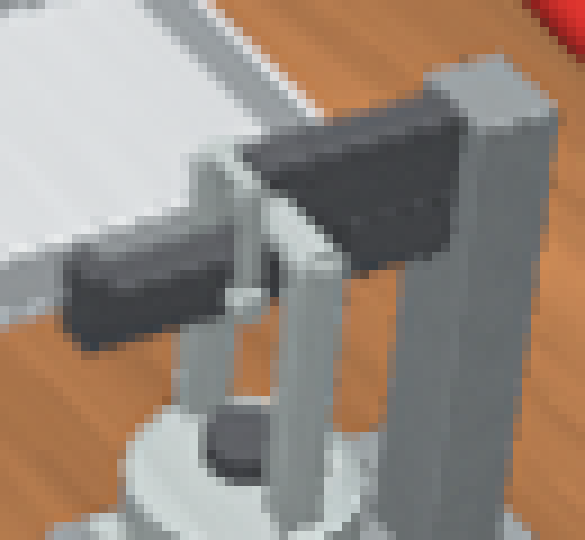

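```bash
python3 - <<'E'
from h import *
for n in('scene','side'):
    c=load(n,'0');Z=cloud(c)
    def box(x0,x1,y0,y1,z0,z1): return (Z[...,0]>x0)&(Z[...,0]<x1)&(Z[...,1]>y0)&(Z[...,1]<y1)&(Z[...,2]>z0)&(Z[...,2]<z1)
    P=Z[box(.43,.6,-.32,-.22,.16,.18)]   # top of overhang
    o=P[P[:,0]<.548]
    print(n,'overhang',cv2.minAreaRect((o[:,:2]*1000).astype(np.float32)),'line',cv2.fitLine((o[:,:2]*1000).astype(np.float32),cv2.DIST_HUBER,0,.01,.01).ravel())
    P=Z[box(.43,.475,-.32,-.22,.12,.16)]
    print('tip',cv2.minAreaRect((P[:,:2]*1000).astype(np.float32)), P[:,2].max())
    f=Z[box(.44,.58,-.285,-.262,.126,.141)]; print('face',len(f),cv2.fitLine((f[:,:2]*1000).astype(np.float32),cv2.DIST_HUBER,0,.01,.01).ravel())
    b=Z[box(.4,.68,-.36,-.18,.005,.02)]; r=cv2.minAreaRect((b[:,:2]*1000).astype(np.float32)); print('plate',r)
    for nm,(y0,y1) in dict(near=(-.31,-.283),far=(-.255,-.225)).items():
        l=Z[box(.48,.54,y0,y1,.08,.165)]; print(nm,len(l),l.min(0).round(4),l.max(0).round(4),np.median(l,0).round(4))
    # tray rim
    t=Z[box(.45,.75,-.18,.12,.02,.034)]; r=cv2.minAreaRect((t[:,:2]*1000).astype(np.float32)); print('tray',len(t),r)
    t=Z[box(.45,.75,-.18,.12,.001,.009)]
E
```

```text
scene overhang ((518.1454467773438, -271.79388427734375), (22.52924346923828, 58.14101791381836), 79.80305480957031) line [ 9.9633348e-01 -8.5554302e-02  5.1914764e+02 -2.7146051e+02]
tip ((460.19549560546875, -264.8929138183594), (13.883550643920898, 29.44524574279785), 84.61387634277344) 0.1528225109066621
face 63 [ 9.9554729e-01 -9.4263166e-02  5.0652817e+02 -2.7555475e+02]
plate ((551.7930297851562, -292.4996337890625), (305.45697021484375, 140.6614990234375), 32.226402282714844)
near 131 [ 0.496  -0.2983  0.0805] [ 0.5129 -0.2837  0.1578] [ 0.5084 -0.2949  0.1257]
far 69 [ 0.5004 -0.2549  0.1144] [ 0.5166 -0.2382  0.1575] [ 0.5119 -0.2451  0.1498]
tray 560 ((631.1200561523438, -48.50321960449219), (175.4915008544922, 269.5111083984375), 80.57266235351562)
side overhang ((517.82958984375, -266.2923889160156), (58.2375373840332, 24.40049934387207), 0.6071982979774475) line [ 9.9132746e-01 -1.3141486e-01  5.2039178e+02 -2.7281140e+02]
tip ((459.90740966796875, -262.64080810546875), (18.1362247467041, 31.48552131652832), 85.16035461425781) 0.15245595762296374
face 182 [ 9.9544919e-01 -9.5293634e-02  4.9830295e+02 -2.7300610e+02]
plate ((516.0488891601562, -258.98016357421875), (122.44322967529297, 170.1339111328125), 83.7917251586914)
near 193 [ 0.4923 -0.2993  0.0803] [ 0.5104 -0.2832  0.1576] [ 0.4977 -0.2951  0.123 ]
far 68 [ 0.4904 -0.2548  0.08  ] [ 0.5112 -0.2346  0.1573] [ 0.5002 -0.2446  0.0951]
tray 414 ((629.6499633789062, -49.41802978515625), (175.4939727783203, 272.20074462890625), 80.03604125976562)
```

The chosen object is the bare steel loop on the near hook. Its bar is close to (0.505, -0.268) and the hook axis points about -5.4°. The tip height, post and 60 mm leg spacing agree with the text. Next I move above it for a wrist view.

Request:
jog_arm --targets '[{"x": 0,"y": 0,"z": -40},{"x": -28,"y": -30,"z": -20},{"x": -28,"y": -30,"z": 0},{"x": -28,"y": -30,"z": 0},{"x": -28,"y": -30,"z": 0},{"x": -28,"y": -30,"z": 0},{"x": -28,"y": -30,"z": 0},{"x": -28,"y": -30,"z": 0},{"x": -28,"y": -30,"z": 0},{"x": -28,"y": -30,"z": 0},{"x": -28,"y": -30,"z": 0},{"x": -28,"y": -30,"z": 0}]'

```text
invalid input
```

Request:
jog_arm --targets '[{"x": 0,"y": 0,"z": -40,"roll": 0,"grip": 85},{"x": -28,"y": -30,"z": -20,"roll": 0,"grip": 85},{"x": -28,"y": -30,"z": 0,"roll": 0,"grip": 85},{"x": -28,"y": -30,"z": 0,"roll": 0,"grip": 85},{"x": -28,"y": -30,"z": 0,"roll": 0,"grip": 85},{"x": -28,"y": -30,"z": 0,"roll": 0,"grip": 85},{"x": -28,"y": -30,"z": 0,"roll": 0,"grip": 85},{"x": -28,"y": -30,"z": 0,"roll": 0,"grip": 85},{"x": -28,"y": -30,"z": 0,"roll": 0,"grip": 85},{"x": -28,"y": -30,"z": 0,"roll": 0,"grip": 85}]'

```text
clock: 1.15
tool_pos: [0.3561, 0.1656, 0.3072]
tcp_rot: [[-0.917, 0.399, -0.002], [0.399, 0.917, -0.006], [-0.001, -0.006, -1.0]]
force: [0.5, 1.1, -0.1]
grip_width: 0.996
```

Request:
jog_arm --targets '[{"x": -28,"y": -30.5,"z": 0,"roll": 0,"grip": 85},{"x": -28,"y": -30.5,"z": 0,"roll": 0,"grip": 85},{"x": -28,"y": -30.5,"z": 0,"roll": 0,"grip": 85},{"x": -28,"y": -30.5,"z": 0,"roll": 0,"grip": 85},{"x": -28,"y": -30.5,"z": 0,"roll": 0,"grip": 85},{"x": -28,"y": -30.5,"z": 0,"roll": 0,"grip": 85},{"x": -28,"y": -30.5,"z": 0,"roll": 0,"grip": 85},{"x": -28,"y": -30.5,"z": 0,"roll": 0,"grip": 85},{"x": -28,"y": -30.5,"z": 0,"roll": 0,"grip": 85},{"x": 0,"y": 0,"z": 0,"roll": -8,"grip": 85},{"x": 0,"y": 0,"z": 0,"roll": -8,"grip": 85},{"x": 0,"y": 0,"z": 0,"roll": -4,"grip": 85}]'

```text
clock: 2.35
tool_pos: [0.478, -0.2086, 0.305]
tcp_rot: [[-0.998, 0.058, -0.004], [0.058, 0.998, -0.003], [0.004, -0.004, -1.0]]
force: [0.6, 0.6, 0.2]
grip_width: 0.992
```

```bash
python3 - <<'E'
from h import *
c=snap('wrist','1');print(robot.observe()['joint_positions'],robot.observe()['tool_pos'],robot.observe()['tcp_rot'])
E
```

```text
[ -32.91048735    3.06789885   91.45188166   -0.2908415    85.58046573
 -119.62235685] [ 0.47791189 -0.20842401  0.30487471] [[-0.99836785  0.05695481 -0.00421779]
 [ 0.0569689   0.9983705  -0.00329876]
 [ 0.00402304 -0.00353366 -0.99998566]]
```

View pics/wrist_1.png

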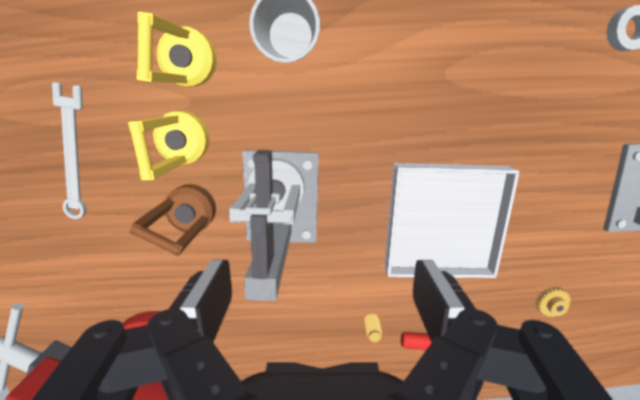

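The wrist view shows the hook with the steel loop (bar about (232,213)–(293,213)), the tray (~(450,220)), and the yellow and brown look-alikes on the left. I'll zoom in and measure.

```bash
python3 - <<'E'
from h import *
c=load('wrist','1');Z=cloud(c)
a=c['color'][140:310,215:330];cv2.imwrite('pics/z_w1.png',cv2.resize(a,None,fx=3.5,fy=3.5,interpolation=cv2.INTER_NEAREST))
hsv=cv2.cvtColor(c['color'],cv2.COLOR_BGR2HSV)
m=((hsv[...,1]<40)&(hsv[...,2]>100)).astype(np.uint8);m[:, :370]=0;m[:,540:]=0;m[:150]=0;m[285:]=0
n,l,st,ce=cv2.connectedComponentsWithStats(m);k=1+st[1:,4].argmax();print(st[k],ce[k])
cn=max(cv2.findContours((l==k).astype(np.uint8),0,2)[0],key=cv2.contourArea)
q=cv2.approxPolyDP(cv2.convexHull(cn),6,True)[:,0];print([(p.tolist(),onz(c,p,.028).round(4),dep(c,p).round(3)) for p in q])
fl=hsv[...,2]>195; fm=((l==k)&fl).astype(np.uint8);fm=cv2.morphologyEx(fm,cv2.MORPH_OPEN,np.ones((5,5)));n,l,st,ce=cv2.connectedComponentsWithStats(fm);k=1+st[1:,4].argmax();P=Z[l==k];print('floor',np.median(P,0),P.mean(0))
for n2 in('wrist',):
    B=Z[(Z[...,2]>.145)&(Z[...,2]<.16)&(Z[...,1]<-.22)&(Z[...,1]>-.32)&(Z[...,0]>.48)&(Z[...,0]<.53)]
    print('bar',len(B),B.min(0),B.max(0),cv2.minAreaRect((B[:,:2]*1000).astype(np.float32)))
    t=Z[(Z[...,2]>.14)&(Z[...,2]<.155)&(Z[...,1]<-.24)&(Z[...,1]>-.29)&(Z[...,0]>.42)&(Z[...,0]<.48)]; print('tip',cv2.minAreaRect((t[:,:2]*1000).astype(np.float32)),np.median(t,0))
    t=Z[(Z[...,2]>.162)&(Z[...,2]<.18)&(Z[...,1]<-.24)&(Z[...,1]>-.32)&(Z[...,0]>.42)&(Z[...,0]<.6)]; print('top',cv2.minAreaRect((t[:,:2]*1000).astype(np.float32)),t[:,0].max())
E
```

```text
[  385   163   134   122 13269] [448.6137614 219.2554827]
[([395, 163], array([ 0.4894, -0.1182,  0.028 ]), array([ 0.495, -0.113,  0.003])), ([518, 171], array([0.5084, 0.043 , 0.028 ]), array([0.509, 0.044, 0.027])), ([494, 277], array([0.6659, 0.0292, 0.028 ]), array([0.667, 0.03 , 0.027])), ([436, 284], array([ 0.6719, -0.0556,  0.028 ]), array([ 0.47 , -0.165,  0.324])), ([387, 274], array([ 0.6506, -0.1273,  0.028 ]), array([ 0.651, -0.127,  0.028]))]
floor [ 0.57447794 -0.04016913  0.00377618] [ 0.57588242 -0.04102052  0.00670526]
bar 749 [ 0.48043217 -0.29856802  0.14503099] [ 0.52971136 -0.2382439   0.15979467] ((504.59326171875, -268.44940185546875), (56.90559387207031, 41.90272521972656), 53.50253677368164)
tip ((463.2156677246094, -264.22442626953125), (13.742042541503906, 33.73361587524414), 84.042724609375) [ 0.46188184 -0.26398948  0.14422288]
top ((537.5218505859375, -270.7870178222656), (30.757095336914062, 94.670166015625), 84.43125915527344) 0.586060815868052
```

View pics/z_w1.png

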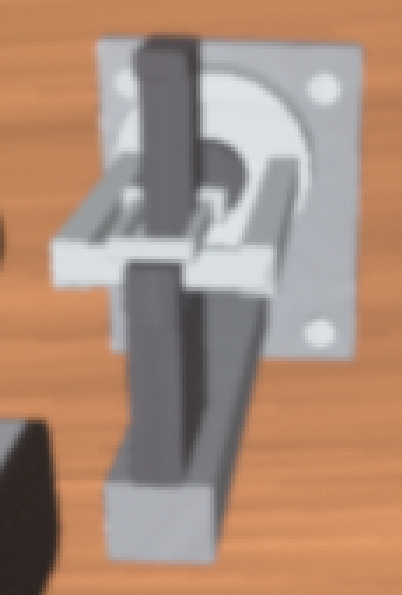

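```bash
python3 - <<'E'
from h import *
c=load('wrist','1')
L=[(51,240),(51,285),(277,245),(272,293)]
Q=[onz(c,(u/3.5+215-.5,v/3.5+140-.5),.153) for u,v in L]
for q in Q:print(q.round(4))
a=(Q[0]+Q[1])/2;b=(Q[2]+Q[3])/2;print('ctr',(a+b)/2,'len',np.linalg.norm(b-a),'yaw',np.degrees(np.arctan2(*(b-a)[1::-1])))
Z=cloud(c);u,v=230,200
for y0,y1 in((-.299,-.28),(-.257,-.238)):
    B=Z[(Z[...,2]>.151)&(Z[...,2]<.16)&(Z[...,1]<y1)&(Z[...,1]>y0)&(Z[...,0]>.49)&(Z[...,0]<.52)]
    print(len(B),B.mean(0),B.min(0),B.max(0))
E
```

```text
[ 0.4946 -0.2967  0.153 ]
[ 0.5073 -0.2987  0.153 ]
[ 0.4993 -0.2373  0.153 ]
[ 0.5128 -0.2398  0.153 ]
ctr [ 0.50354112 -0.26814403  0.153     ] len 0.05932100359210728 yaw 85.06681142835468
221 [ 0.50169981 -0.28888637  0.15432378] [ 0.49517825 -0.29809673  0.15106071] [ 0.50873793 -0.28005475  0.15728629]
262 [ 0.50490585 -0.24793511  0.15418593] [ 0.49160894 -0.25694266  0.15101305] [ 0.51331069 -0.2382439   0.15938127]
```

Request:
jog_arm --targets '[{"x": -15,"y": -30,"z": 0,"roll": 2,"grip": 85},{"x": -15,"y": -30,"z": 0,"roll": 0,"grip": 85},{"x": 0,"y": 0,"z": 30,"roll": 0,"grip": 85},{"x": 0,"y": 0,"z": 30,"roll": 0,"grip": 85},{"x": 0,"y": 0,"z": 0,"roll": 0,"grip": 85}]'

```text
clock: 2.9
tool_pos: [0.5039, -0.2723, 0.2431]
tcp_rot: [[-0.995, 0.099, -0.004], [0.099, 0.995, -0.003], [0.003, -0.004, -1.0]]
force: [0.4, 0.8, -0.3]
grip_width: 1.0
```

Request:
jog_arm --targets '[{"x": 0.5,"y": 4.5,"z": 15,"roll": -0.3,"grip": 85},{"x": 0,"y": 0,"z": 20,"roll": 0,"grip": 85},{"x": 0,"y": 0,"z": 20,"roll": 0,"grip": 85},{"x": 0,"y": 0,"z": 15,"roll": 0,"grip": 85},{"x": 0,"y": 0,"z": 0,"roll": 0,"grip": 85}]'

```text
clock: 3.4
tool_pos: [0.5057, -0.2681, 0.1763]
tcp_rot: [[-0.995, 0.096, 0.001], [0.096, 0.995, -0.006], [-0.002, -0.006, -1.0]]
force: [-0.6, 1.2, -0.1]
grip_width: 0.994
```

```bash
python3 - <<'E'
from h import *
w=snap('wrist','2');s=snap('side','2')
cv2.imwrite('pics/c2.png',np.hstack([cv2.resize(w['color'],(480,300)),cv2.resize(s['color'][150:270,340:450],(275,300))]))
E
```

```text
(no output)
```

View pics/c2.png

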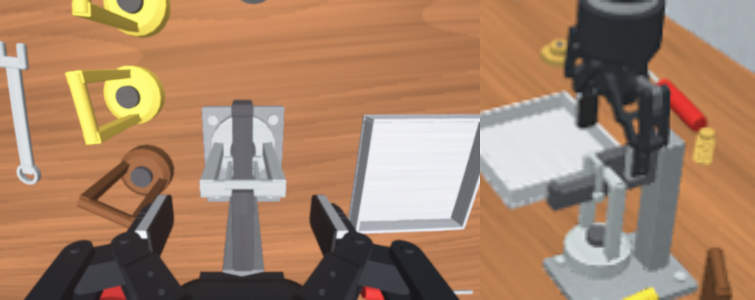

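Bar centred between the jaws in the wrist view (bar 200–286, pads 172–312). Final descent, then grip.

Request:
jog_arm --targets '[{"x": 2,"y": 0,"z": 15,"roll": 0,"grip": 85},{"x": 0,"y": 0,"z": 15,"roll": 0,"grip": 85},{"x": 0,"y": 0,"z": 10,"roll": 0,"grip": 85},{"x": 0,"y": 0,"z": 0,"roll": 0,"grip": 85}]'

```text
clock: 3.9
tool_pos: [0.5076, -0.2711, 0.1405]
tcp_rot: [[-0.995, 0.097, 0.011], [0.096, 0.995, -0.014], [-0.013, -0.013, -1.0]]
force: [-0.5, -0.5, -0.1]
grip_width: 0.996
```

```bash
python3 - <<'E'
from h import *
c=robot.camera('wrist')
for i in range(3):
    robot.camera('side');s=robot.observe();print(s['tool_pos'].round(4),s['tcp_rot'][:,2].round(4),s['tcp_rot'][:,1].round(4))
E
```

```text
[ 0.5084 -0.2717  0.1421] [ 0.0135 -0.0156 -0.9998] [ 0.0966  0.9952 -0.0142]
[ 0.5087 -0.272   0.1425] [ 0.0144 -0.0162 -0.9998] [ 0.0966  0.9952 -0.0147]
[ 0.5089 -0.2721  0.1428] [ 0.0148 -0.0166 -0.9998] [ 0.0965  0.9952 -0.0151]
```

Request:
jog_arm --targets '[{"x": 5.5,"y": 3.5,"z": 5,"roll": 0,"grip": 85},{"x": 0,"y": 0,"z": 0,"roll": 0,"grip": 85}]'

```text
clock: 4.3
tool_pos: [0.5041, -0.2683, 0.1385]
tcp_rot: [[-0.995, 0.096, 0.016], [0.096, 0.995, -0.018], [-0.018, -0.016, -1.0]]
force: [-0.4, 0.9, -0.5]
grip_width: 0.998
```

```bash
python3 - <<'E'
from h import *
for i in range(2):
    robot.camera('side');s=robot.observe();print(s['tool_pos'].round(4),s['tcp_rot'][:,2].round(4),s['tcp_rot'][:,1].round(4),s['force'],s['joint_positions'].round(2))
E
```

```text
[ 0.5048 -0.2689  0.1391] [ 0.0179 -0.0189 -0.9997] [ 0.0966  0.9952 -0.0171] [-0.74581097 -1.02339699 -0.91175813] [ -36.57   17.05   95.65   -0.28   65.82 -120.93]
[ 0.5052 -0.2692  0.1394] [ 0.0185 -0.0194 -0.9996] [ 0.0966  0.9952 -0.0175] [ 0.55892265 -0.46317876 -0.54269354] [ -36.57   17.05   95.61   -0.28   65.82 -120.93]
```

Request:
jog_arm --targets '[{"x": 1.5,"y": 0.5,"z": 3,"roll": 0,"grip": 85},{"x": 0,"y": 0,"z": 0,"roll": 0,"grip": 50},{"x": 0,"y": 0,"z": 0,"roll": 0,"grip": 50},{"x": 0,"y": 0,"z": 0,"roll": 0,"grip": 50},{"x": 0,"y": 0,"z": 0,"roll": 0,"grip": 50},{"x": 0,"y": 0,"z": 0,"roll": 0,"grip": 50}]' --force 60

```text
clock: 5.0
tool_pos: [0.5043, -0.2688, 0.1372]
tcp_rot: [[-0.995, 0.097, 0.02], [0.096, 0.995, -0.02], [-0.022, -0.018, -1.0]]
force: [0.2, -1.0, 0.1]
grip_width: 0.69
```

```bash
python3 - <<'E'
from h import *
w=snap('wrist','3');s=snap('side','3');c=snap('scene','3')
cv2.imwrite('pics/c3.png',np.hstack([cv2.resize(w['color'],(320,300)),cv2.resize(s['color'][170:270,350:450],(240,300)),cv2.resize(c['color'][200:325,230:330],(240,300))]))
for i in range(2):
    robot.camera('side');s=robot.observe();print(s['tool_pos'].round(4),s['tcp_rot'][:,2].round(4),s['force'],s['grip_width']*85.4)
E
```

```text
[ 0.5043 -0.2688  0.1372] [ 0.0201 -0.02   -0.9996] [ 0.1284922  -0.10962906 -0.31666449] 59.06221311087912
[ 0.5043 -0.2688  0.1372] [ 0.0201 -0.0201 -0.9996] [-0.1018502   0.32833796  0.87444532] 59.25397798030354
```

View pics/c3.png

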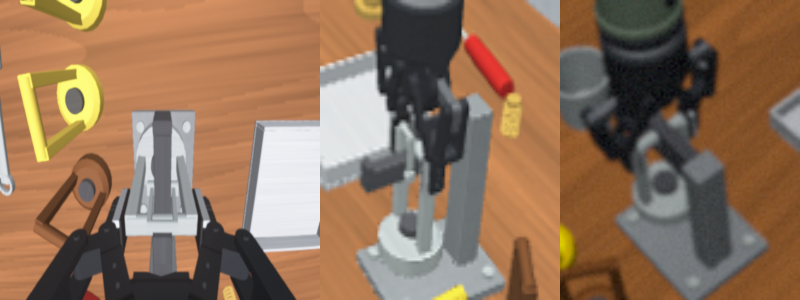

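Gripped at 59 mm. Raise 2 mm and draw toward the tip (tool +x).

Request:
jog_arm --targets '[{"x": 0,"y": 0,"z": -2,"roll": 0,"grip": 50},{"x": 7,"y": 0,"z": -0.2,"roll": 0,"grip": 50},{"x": 7,"y": 0,"z": -0.2,"roll": 0,"grip": 50},{"x": 7,"y": 0,"z": -0.2,"roll": 0,"grip": 50},{"x": 0,"y": 0,"z": 0,"roll": 0,"grip": 50}]'

```text
clock: 5.75
tool_pos: [0.4821, -0.2657, 0.1376]
tcp_rot: [[-0.995, 0.097, 0.021], [0.097, 0.995, -0.018], [-0.023, -0.016, -1.0]]
force: [1.2, -0.3, -1.0]
grip_width: 0.689
```

```bash
python3 - <<'E'
from h import *
w=snap('wrist','4');s=snap('side','4');c=snap('scene','4')
cv2.imwrite('pics/c4.png',np.hstack([cv2.resize(w['color'][100:],(320,300)),cv2.resize(s['color'][170:270,350:450],(240,300)),cv2.resize(c['color'][200:325,230:330],(240,300))]))
for i in range(2):
    robot.camera('side');s=robot.observe();print(s['tool_pos'].round(4),s['tcp_rot'][:,2].round(4),s['force'],s['grip_width']*85.4)
E
```

```text
[ 0.4833 -0.2659  0.1378] [ 0.0225 -0.0189 -0.9996] [ 1.02320732  0.89315993 -1.26609074] 58.940901500985774
[ 0.4834 -0.266   0.1377] [ 0.0226 -0.019  -0.9996] [ 1.3508445   1.12551427 -0.70411539] 59.13858529486304
```

View pics/c4.png

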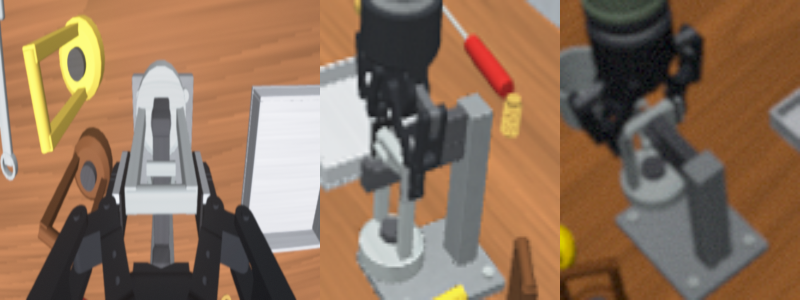

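Request:
jog_arm --targets '[{"x": 8,"y": 0,"z": -0.5,"roll": 0,"grip": 50},{"x": 0.5,"y": 0,"z": -2,"roll": 0,"grip": 50},{"x": 0,"y": 0,"z": 0,"roll": 0,"grip": 50}]'

```text
clock: 6.3
tool_pos: [0.4753, -0.2651, 0.14]
tcp_rot: [[-0.995, 0.096, 0.024], [0.096, 0.995, -0.019], [-0.026, -0.017, -1.0]]
force: [2.3, -0.3, -3.0]
grip_width: 0.69
```

```bash
python3 - <<'E'
from h import *
for i in range(2):
    robot.camera('side');s=robot.observe();print(s['tool_pos'].round(4),s['tcp_rot'][:,2].round(4),s['force'],s['grip_width']*85.4)
w=snap('wrist','5');s=snap('side','5')
cv2.imwrite('pics/c5.png',np.hstack([cv2.resize(w['color'][150:350,220:440],(420,380)),cv2.resize(s['color'][170:270,350:450],(380,380))]))
E
```

```text
[ 0.475  -0.2651  0.1398] [ 0.0236 -0.0192 -0.9995] [ 2.05762742 -0.41419932 -3.52402674] 59.016177735952525
[ 0.475  -0.2651  0.1397] [ 0.0234 -0.0191 -0.9995] [ 1.05326627 -0.95501811 -2.35050225] 59.08659351971137
```

View pics/c5.png

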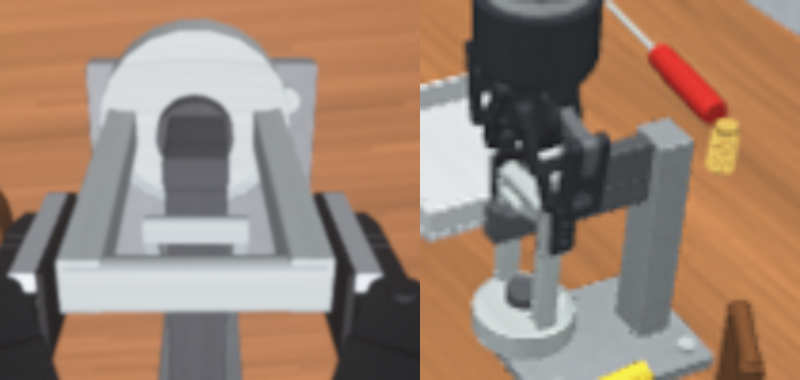

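Drawn 29.5 mm with the keeper pushed well down in front of the bar. Now I lift about 36 mm.

Request:
jog_arm --targets '[{"x": 0,"y": 0,"z": -10,"roll": 0,"grip": 50},{"x": 0,"y": 0,"z": -10,"roll": 0,"grip": 50},{"x": 0,"y": 0,"z": -10,"roll": 0,"grip": 50},{"x": 0,"y": 0,"z": 0,"roll": 0,"grip": 50}]'

```text
clock: 6.9
tool_pos: [0.4723, -0.2637, 0.1705]
tcp_rot: [[-0.995, 0.096, 0.018], [0.095, 0.995, -0.017], [-0.019, -0.015, -1.0]]
force: [1.2, -0.3, -4.3]
grip_width: 0.689
```

```bash
python3 - <<'E'
from h import *
for i in range(2):
    robot.camera('side');s=robot.observe();print(s['tool_pos'].round(4),s['tcp_rot'][:,2].round(4),s['force'],s['grip_width']*85.4)
w=snap('wrist','6');s=snap('side','6')
cv2.imwrite('pics/c6.png',np.hstack([cv2.resize(w['color'][150:350,220:440],(420,380)),cv2.resize(s['color'][170:270,350:450],(380,380))]))
E
```

```text
[ 0.4718 -0.2633  0.1696] [ 0.0163 -0.0157 -0.9997] [-0.56452332 -1.37378545 -4.55522978] 59.0231217804744
[ 0.4715 -0.263   0.1689] [ 0.0155 -0.0149 -0.9998] [ 1.50492262  0.56505977 -5.36784995] 58.859134845919996
```

View pics/c6.png

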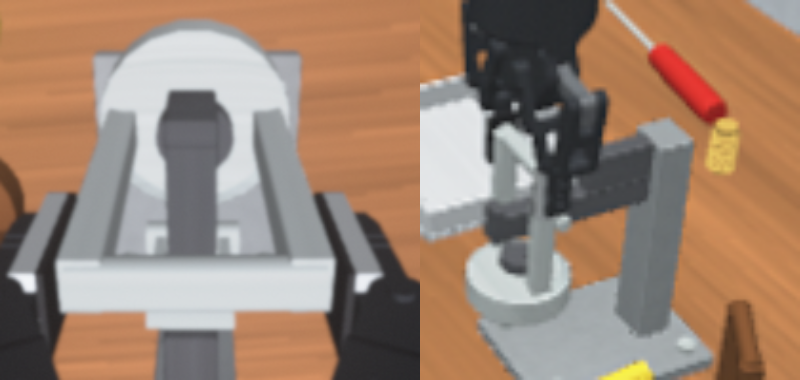

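Raised 32 mm, and the keeper has sprung shut beneath. I'll add a few mm and pass over the tip.

Request:
jog_arm --targets '[{"x": 0,"y": 0,"z": -6,"roll": 0,"grip": 50},{"x": 10,"y": 0,"z": -0.2,"roll": 0,"grip": 50},{"x": 12,"y": 0,"z": -0.2,"roll": 0,"grip": 50},{"x": 0,"y": 0,"z": 0,"roll": 0,"grip": 50}]'

```text
clock: 7.5
tool_pos: [0.446, -0.2593, 0.1728]
tcp_rot: [[-0.995, 0.095, 0.01], [0.095, 0.995, -0.011], [-0.011, -0.01, -1.0]]
force: [0.1, -0.3, -6.3]
grip_width: 0.69
```

Request:
jog_arm --targets '[{"x": 15,"y": 0,"z": -0.5,"roll": 0,"grip": 50},{"x": 15,"y": 0,"z": -0.5,"roll": 0,"grip": 50},{"x": 15,"y": 0,"z": -0.5,"roll": 0,"grip": 50},{"x": 15,"y": 0,"z": -0.5,"roll": 0,"grip": 50},{"x": 0,"y": 0,"z": 0,"roll": 0,"grip": 50}]'

```text
clock: 8.0
tool_pos: [0.3826, -0.2529, 0.1738]
tcp_rot: [[-0.995, 0.097, 0.011], [0.096, 0.995, -0.012], [-0.012, -0.01, -1.0]]
force: [-0.7, 0.3, -4.7]
grip_width: 0.69
```

```bash
python3 - <<'E'
from h import *
for i in range(2):
    robot.camera('side');s=robot.observe();print(s['tool_pos'].round(4),s['tcp_rot'][:,2].round(4),s['force'],s['grip_width']*85.4)
w=snap('wrist','7');s=snap('side','7')
cv2.imwrite('pics/c7.png',np.hstack([cv2.resize(w['color'],(480,300)),cv2.resize(s['color'][150:290,300:450],(320,300))]))
E
```

```text
[ 0.3837 -0.2533  0.1741] [ 0.0129 -0.0123 -0.9998] [ 0.98520546  1.05643424 -4.5552785 ] 58.97453504415049
[ 0.3845 -0.2537  0.1744] [ 0.0139 -0.013  -0.9998] [ 0.04711561 -0.12513979 -4.77178108] 58.97296450702815
```

View pics/c7.png

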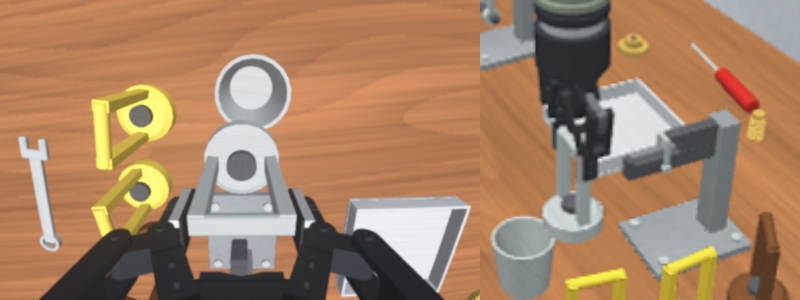

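The ring is off over the tip and the keeper is shut again. The cup stands just ahead, so I go straight up until the underside is above 200 mm.

Request:
jog_arm --targets '[{"x": 0,"y": 0,"z": -15,"roll": 0,"grip": 50},{"x": 0,"y": 0,"z": -25,"roll": 0,"grip": 50},{"x": 0,"y": 0,"z": -25,"roll": 0,"grip": 50},{"x": 0,"y": 0,"z": -25,"roll": 0,"grip": 50},{"x": 0,"y": 0,"z": -25,"roll": 0,"grip": 50},{"x": 0,"y": 0,"z": -15,"roll": 0,"grip": 50},{"x": 0,"y": 0,"z": 0,"roll": 0,"grip": 50}]'

```text
clock: 8.9
tool_pos: [0.3876, -0.2523, 0.3088]
tcp_rot: [[-0.996, 0.092, 0.016], [0.092, 0.996, -0.012], [-0.017, -0.011, -1.0]]
force: [0.5, -1.8, -4.5]
grip_width: 0.691
```

Request:
jog_arm --targets '[{"x": -8,"y": 12,"z": 0,"roll": 0,"grip": 50},{"x": -18,"y": 24,"z": 0,"roll": 0,"grip": 50},{"x": -18,"y": 24,"z": 0,"roll": 0,"grip": 50},{"x": -18,"y": 24,"z": 0,"roll": 0,"grip": 50},{"x": -18,"y": 24,"z": 0,"roll": 0,"grip": 50},{"x": -18,"y": 24,"z": 0,"roll": 0,"grip": 50},{"x": -18,"y": 24,"z": 0,"roll": 0,"grip": 50},{"x": -18,"y": 24,"z": 0,"roll": 0,"grip": 50},{"x": -18,"y": 24,"z": 0,"roll": 0,"grip": 50},{"x": -10,"y": 12,"z": 0,"roll": 0,"grip": 50},{"x": 0,"y": 0,"z": 0,"roll": 0,"grip": 50}]'

```text
clock: 10.0
tool_pos: [0.576, -0.0423, 0.2932]
tcp_rot: [[-0.996, 0.091, 0.0], [0.091, 0.996, -0.007], [-0.001, -0.007, -1.0]]
force: [-0.7, -0.2, -4.7]
grip_width: 0.689
```

```bash
python3 - <<'E'
from h import *
w=snap('wrist','8');s=snap('side','8')
for i in range(2):
    robot.camera('side');o=robot.observe();print(o['tool_pos'].round(4),o['tcp_rot'].round(3),o['force'],o['grip_width']*85.4)
cv2.imwrite('pics/c8.png',np.hstack([cv2.resize(w['color'],(480,300)),cv2.resize(s['color'][90:250,290:460],(320,300))]))
E
```

```text
[ 0.5744 -0.0445  0.2937] [[-0.996  0.094 -0.   ]
 [ 0.094  0.996 -0.008]
 [-0.    -0.008 -1.   ]] [-0.26533968  0.01183934 -5.29978174] 58.89027731258687
[ 0.5744 -0.0448  0.2942] [[-0.995  0.095  0.   ]
 [ 0.095  0.995 -0.008]
 [-0.001 -0.008 -1.   ]] [ 0.34089256  0.96756946 -5.44631081] 59.08999009556452
```

View pics/c8.png

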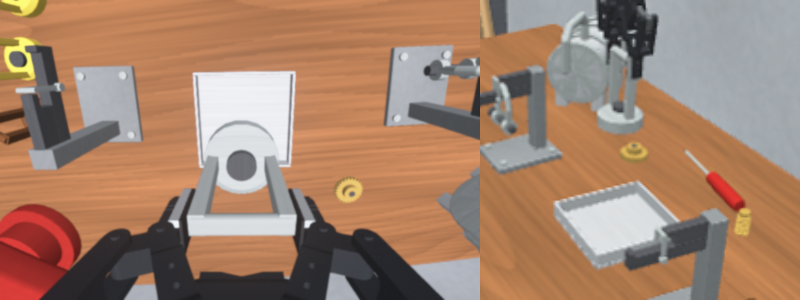

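Over the tray centre. Descend in stages (contact expected at TCP z ≈ 0.099).

Request:
jog_arm --targets '[{"x": -4,"y": 2,"z": 15,"roll": 0,"grip": 50},{"x": 0,"y": 0,"z": 25,"roll": 0,"grip": 50},{"x": 0,"y": 0,"z": 25,"roll": 0,"grip": 50},{"x": 0,"y": 0,"z": 25,"roll": 0,"grip": 50},{"x": 0,"y": 0,"z": 25,"roll": 0,"grip": 50},{"x": 0,"y": 0,"z": 20,"roll": 0,"grip": 50},{"x": 0,"y": 0,"z": 15,"roll": 0,"grip": 50},{"x": 0,"y": 0,"z": 0,"roll": 0,"grip": 50}]'

```text
clock: 11.0
tool_pos: [0.5762, -0.0516, 0.1351]
tcp_rot: [[-0.994, 0.107, 0.002], [0.107, 0.994, -0.01], [-0.003, -0.01, -1.0]]
force: [-1.5, 0.5, -5.2]
grip_width: 0.688
```

```bash
python3 - <<'E'
from h import *
w=snap('wrist','9');s=snap('side','9')
for i in range(2):
    robot.camera('side');o=robot.observe();print(o['tool_pos'].round(4),o['tcp_rot'].round(3),o['force'],o['grip_width']*85.4)
cv2.imwrite('pics/c9.png',np.hstack([cv2.resize(w['color'],(480,300)),cv2.resize(s['color'][120:250,310:450],(320,300))]))
E
```

```text
[ 0.5795 -0.0519  0.1392] [[-0.994  0.106  0.01 ]
 [ 0.106  0.994 -0.012]
 [-0.011 -0.011 -1.   ]] [ 0.63203899  0.01169795 -5.19794655] 58.971270110983106
[ 0.5802 -0.0519  0.1401] [[-0.994  0.106  0.012]
 [ 0.106  0.994 -0.012]
 [-0.013 -0.011 -1.   ]] [ 0.02961138  0.31825422 -5.03083634] 59.592192218627076
```

View pics/c9.png

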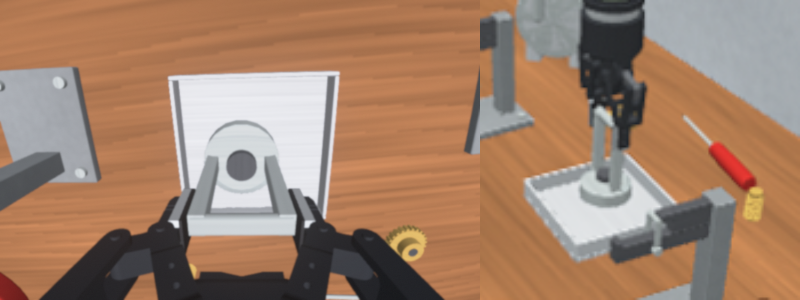

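Request:
jog_arm --targets '[{"x": 0,"y": 8,"z": 10,"roll": 0,"grip": 50},{"x": 0,"y": 0,"z": 10,"roll": 0,"grip": 50},{"x": 0,"y": 0,"z": 8,"roll": 0,"grip": 50},{"x": 0,"y": 0,"z": 3,"roll": 0,"grip": 50},{"x": 0,"y": 0,"z": 0,"roll": 0,"grip": 50}]'

```text
clock: 11.7
tool_pos: [0.5843, -0.0438, 0.11]
tcp_rot: [[-0.994, 0.105, 0.019], [0.105, 0.994, -0.014], [-0.02, -0.012, -1.0]]
force: [-0.3, -0.6, -5.0]
grip_width: 0.693
```

```bash
python3 - <<'E'
from h import *
for i in range(2):
    robot.camera('side');o=robot.observe();print(o['tool_pos'].round(4),o['tcp_rot'][:,2].round(3),o['force'],o['grip_width']*85.4)
E
```

```text
[ 0.5842 -0.0439  0.1101] [ 0.019 -0.014 -1.   ] [-0.83404796 -0.72763327 -5.54237047] 58.71128309591956
[ 0.5845 -0.044   0.1105] [ 0.019 -0.014 -1.   ] [ 0.16102994  0.39782068 -5.76570983] 58.86534753196645
```

Request:
jog_arm --targets '[{"x": 4,"y": 0,"z": 5,"roll": 0,"grip": 50},{"x": 0,"y": 0,"z": 3,"roll": 0,"grip": 50},{"x": 0,"y": 0,"z": 1.5,"roll": 0,"grip": 50},{"x": 0,"y": 0,"z": 0,"roll": 0,"grip": 50}]'

```text
clock: 12.2
tool_pos: [0.5808, -0.044, 0.1009]
tcp_rot: [[-0.994, 0.106, 0.021], [0.106, 0.994, -0.014], [-0.022, -0.012, -1.0]]
force: [-1.0, 0.6, -4.9]
grip_width: 0.69
```

```bash
python3 - <<'E'
from h import *
for i in range(3):
    robot.camera('side');o=robot.observe();print(o['tool_pos'].round(4),o['tcp_rot'][:,2].round(3),o['force'],o['grip_width']*85.4)
E
```

```text
[ 0.5811 -0.044   0.1011] [ 0.021 -0.014 -1.   ] [-0.7609973   1.21391124 -4.06791211] 58.77941589404102
[ 0.5813 -0.0441  0.1013] [ 0.022 -0.014 -1.   ] [ 0.01344875 -0.20810498 -5.08234805] 58.741885612487565
[ 0.5814 -0.0441  0.1015] [ 0.022 -0.014 -1.   ] [-1.21741513  0.67757538 -5.36632173] 59.00804123501142
```

Request:
jog_arm --targets '[{"x": 0,"y": 0,"z": 1.5,"roll": 0,"grip": 50},{"x": 0,"y": 0,"z": 1,"roll": 0,"grip": 50},{"x": 0,"y": 0,"z": 0.5,"roll": 0,"grip": 50}]'

```text
clock: 12.65
tool_pos: [0.5822, -0.0443, 0.0998]
tcp_rot: [[-0.994, 0.106, 0.023], [0.105, 0.994, -0.015], [-0.025, -0.012, -1.0]]
force: [-2.2, 0.8, -1.9]
grip_width: 0.691
```

```bash
python3 - <<'E'
from h import *
F=[]
for i in range(6):
    robot.camera('side');o=robot.observe();F.append(o['force'])
print(o['tool_pos'].round(4),o['tcp_rot'][:,2].round(3),np.mean(F,0),o['grip_width']*85.4)
E
```

```text
[ 0.5822 -0.0443  0.0998] [ 0.024 -0.015 -1.   ] [-2.41056698  0.45572092  0.25260074] 58.989451709029666
```

Contact: at z 0.0998 (expected 0.099) the tray carries the ring's weight. Checking by picture before release.

```bash
python3 - <<'E'
from h import *
w=snap('wrist','10');s=snap('side','10')
cv2.imwrite('pics/c10.png',np.hstack([cv2.resize(w['color'],(480,300)),cv2.resize(s['color'][120:250,310:450],(320,300))]))
E
```

```text
(no output)
```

View pics/c10.png

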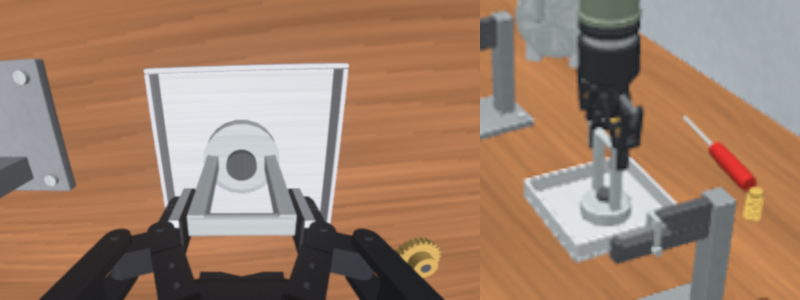

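The ring stands upright in the middle of the tray floor. I release, then retreat straight up.

Request:
jog_arm --targets '[{"x": 0,"y": 0,"z": 0,"roll": 0,"grip": 66},{"x": 0,"y": 0,"z": 0,"roll": 0,"grip": 74},{"x": 0,"y": 0,"z": 0,"roll": 0,"grip": 85},{"x": 0,"y": 0,"z": 0,"roll": 0,"grip": 85},{"x": 0,"y": 0,"z": 0,"roll": 0,"grip": 85}]'

```text
clock: 13.55
tool_pos: [0.5861, -0.0452, 0.1018]
tcp_rot: [[-0.994, 0.106, 0.033], [0.106, 0.994, -0.017], [-0.035, -0.013, -0.999]]
force: [-0.3, 0.2, -0.0]
grip_width: 0.998
```

Request:
jog_arm --targets '[{"x": 0,"y": 0,"z": -10,"roll": 0,"grip": 85},{"x": 0,"y": 0,"z": -15,"roll": 0,"grip": 85},{"x": 0,"y": 0,"z": -20,"roll": 0,"grip": 85},{"x": 0,"y": 0,"z": -30,"roll": 0,"grip": 85},{"x": 0,"y": 0,"z": -40,"roll": 0,"grip": 85},{"x": 0,"y": 0,"z": -30,"roll": 0,"grip": 85},{"x": 0,"y": 0,"z": 0,"roll": 0,"grip": 85}]'

```text
clock: 14.25
tool_pos: [0.5815, -0.0426, 0.2588]
tcp_rot: [[-0.994, 0.106, 0.037], [0.106, 0.994, -0.018], [-0.039, -0.014, -0.999]]
force: [0.3, 0.4, 0.5]
grip_width: 0.992
```

```bash
python3 - <<'E'
from h import *
w=snap('wrist','11');s=snap('side','11');c=snap('scene','11')
cv2.imwrite('pics/c11.png',np.hstack([cv2.resize(w['color'],(320,300)),cv2.resize(s['color'][120:250,310:450],(240,300)),cv2.resize(c['color'][170:330,230:420],(240,300))]))
o=robot.observe();print(o['clock'],o['tool_pos'],o['force'],o['dq'].round(2))
for n,d in(('w',w),('side',s)):
    Z=cloud(d);m=(Z[...,2]>.106)&(Z[...,2]<.125)&(abs(Z[...,0]-.58)<.06)&(abs(Z[...,1]+.044)<.05);B=Z[m]
    print(n,m.sum(),B.min(0),B.max(0),B.mean(0))
E
```

```text
14.4 [ 0.57816907 -0.04202119  0.2517945 ] [ 0.08886567  0.05351076 -0.21806827] [-0.15  1.85  2.08  0.    0.02 -0.05]
w 1034 [ 0.57334743 -0.07717889  0.10605591] [ 0.59271779 -0.01662404  0.11985949] [ 0.58164488 -0.04656026  0.11585709]
side 72 [ 0.57233139 -0.07638658  0.10610357] [ 0.58704049 -0.0149205   0.12082795] [ 0.58008009 -0.04841682  0.11470238]
```

View pics/c11.png

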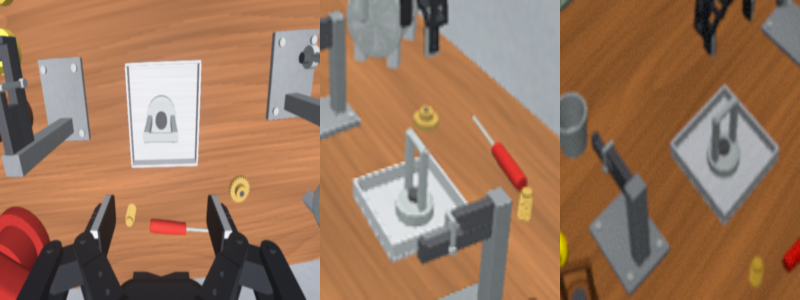

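The ring stands upright in the tray: bar top ≈ 0.118 m as expected, gripper clear, keeper shut. Handing in.

```bash
python3 -c "
from cell import robot
print(robot.finish_job())"
```

```text
the job is handed in; nothing more can be done
None
```

The hoist ring is off its hook and standing upright on the tray floor. I handed the job in at about 14.4 s, and no verdict was reported.

**What I did:**
- I gripped the steel ring by the legs' outer faces; the jaws read 59 mm.
- I drew it about 29 mm towards the tip, so that the bar itself pushed the keeper down.
- I raised it about 36 mm above the seat and passed it over the tip. Then I carried it with its underside about 200 mm above the bench and set it down in the tray.
- I let go only when the wrist force showed the tray bearing the ring's weight, at TCP height 0.0998 m against an expected 0.099 m.

**Last checks:**
- **Ring:** the bar top measured 118–121 mm above the bench, against 118 mm for an upright ring. Its centre is about 3–6 mm from the tray centre I measured.
- **Robot and hook:** the gripper is about 150 mm up and touching nothing, and the keeper is shut again. Wrist forces at every check stayed under about 7 N.
- **Other objects:** the yellow and brown look-alikes and the bow shackle were not touched.

**What was off:** the tool tilted by 1–2° during vertical moves and drifted a few mm, so I corrected its position several times. In the last check the arm was still settling slightly; it was at 2°/s or less.

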